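# Re-index the ratcheted small-parts wheel

### The arm

A 6-joint arm with a two-finger parallel gripper is mounted at the origin on the work surface. World frame = base frame: x ahead of the robot, y to its left, z up, the work surface at z = 0. Lengths are in mm, angles in rad, forces in N, time in s.
With the tool pointing down it reaches from about 325 to 850 mm from the base axis. Payload 15.5 kg.
Tool frame: the origin (TCP) lies on the centre line of the jaws, within the pads' length; the fingertips stand 11 mm ahead of it and the grasp point (between the pads) lies 8 mm behind it; z points along the fingers, y is the line along which they close (so a half turn about z gives the same grasp; the last joint's range is limited). The gripper opens to 91 mm and grips with 3 to 60 N. Pads are 32 mm wide; open, the fingers measure 118 mm over their backs; the gripper's body (76 mm by 178 mm) begins 60 mm behind the grasp point.
Start: joints at [1.153, 0.494, 1.345, -0, 1.302, -0.096], TCP at [197.667, 592.92, 224.915] pointing down, gripper open.
Joint ranges: [-2.91, 2.91], [-0.82, 2.16], [0.22, 2.67], [-1.22, 4.37], [0.12, 2.79], [-3.08, 3.08]. Speed limits (rad/s): [1.89, 1.89, 2.57, 3.01, 3.01, 3.01].

### API

Orientations are given as a unit quaternion [x, y, z, w].
In Python, from station import env, cams, order, spotter gives the robot as it stands.
- The arm moves only by the shell command python3 -m jog 'ROWS'. ROWS is JSON, a list of rows, each a list of 7 numbers: the gripper command: -1 is fully open, 1 is shut, values between are in proportion, then the shift along the world's x, y, z in mm, then the turn, a rotation vector about the world's x, y, z in degrees. In form: [[claw, tx, ty, tz, rx, ry, rz], ...]. A call has 1 to 12 rows; each row is the pose to reach, as a shift and turn from the pose commanded when the call began; what a row does not reach only later rows make up. A row lasts 1/8 s, in which the tool goes at most 62.5 mm and 10.7 degrees, less where a joint would pass 70% of its speed; a pose out of reach is approached as far as the arm can. A call with a gripper value outside its range is refused whole. The fingers move at their own pace and stop on an object; the grip force is fixed at half the most. Time passes only in rows, so rows that repeat a pose let the fingers close. It gives the time, the measured TCP pose, the force, the opening and the grip force at its end, in the units of the state.
- env.get_obs(): the state, without advancing time (a new reading comes with each control period).
- cams.camera(name): name is "scene" or "top" or "wrist"; returns a dict with "frame" (400x640x3 uint8, blue, green, red), "vfov" (degrees; the focal length in pixels is half the picture's height over the tangent of half this angle, whatever the lens; pixels are square), "cx", "cy" (the principal point, pixels), "rvec" (rotation vector, rad) and "tvec" (3), from world to camera coordinates, as OpenCV has them. Camera axes: x right, y down, z forward; pixel columns grow to the right and rows downward; lengths in mm; the calibration is good to about 2 mm. The wrist camera is an equidistant fisheye: a pixel r from the principal point sees the ray r / f radians off the axis. A picture is of the moment at which its call begins. There is no depth.
- order.hand_in(): hands the job in; it is judged then, once.
Trained networks look in the newest picture that a camera, given by its name, has taken for a name from the list of things; names that differ only in an ending like _2 or _b are one class to them, and where a whole thing is asked for, a point or a joint stands for the part that bears it (a point fixed in the world has none). Each returns a list of dicts, best first, with "conf" (0 to 1); they miss things now and then, are a little off and sometimes report something else, mostly with a low value. They report only what shows in the picture. A call takes as long as a camera call.
- spotter.regions_of(thing, camera): "mask" (400x640 bool, what is visible of it) and "bbox" ([left, top, right, bottom] in pixels, round what is visible of it).
The state is a dict: "time_s": time; "q": joint angles; "dq": joint speeds; "effort": joint torques, N m; "tool_pos": TCP position; "tcp_rot": TCP orientation; "contact_force": force on the tool from outside, world axes, zero at the start; "moment": the same for the moment, N m; "gripper_width": finger opening in mm; "grasp_force": force on a finger pad.
Only numpy, scipy, OpenCV 4.12 (cv2) and the standard library are available. Lean on these libraries where they do the work, as an engineer would, in place of code of your own. Each camera call takes 0.05 s, during which the arm holds its last target. There are 200 camera calls.

### The job

Bring the third well of the sloping small-parts wheel to the pick-up gate, counting from the wheel's home stop: swing the pawl clear of the teeth so that it stays back, turn the knob back to its stop, and let the pawl down into the teeth again. Then turn the knob forward exactly two clicks, one at a time with a short pause at each, let go, and do not push the jar, tin or wrench beside the stand out of place.

Things in the scene. Friction and masses are not known exactly. Their poses are not given: they have to be found in the camera images.
- wheel_axis (a point): Fixed point on the wheel's shaft, 50 mm off the sloping grey panel (150 mm up the slope, 226 mm across). z: the shaft, square to the panel, leaning 30 degrees from vertical towards the panel's lower edge; x: up the slope; y: left, seen from the lower edge. The toothed wheel (16 saw teeth, radius 51 mm) has its top face, with a ring of 16 small wells, 18 mm off the panel.
- gate (a point): Fixed point between the two small steel blocks (16 x 6 mm, 22 mm high, 18 mm apart inside) that form the pick-up gate, on the panel just below the wheel's lowest side; 11 mm off the panel, axes as wheel_axis.
- knob_grip (a point): Where to grip the black bar knob; same place as wheel_axis, but turns with the wheel. z: shaft, outwards; x: along the bar to its thin nose. Bar 14 mm wide, standing 28 to 60 mm off the panel (point 10 mm below its top); thick part from x = -26 to +18 mm, nose 6 mm wide on to +28 mm. A 24 mm round hub below the bar. At home the nose points down the slope, at the gate.
- wheel (a joint): Angle of wheel and knob, rad: 0 = home, at its stop; grows turning clockwise seen from above (forward), to 1.60. A click is 0.393. Starts at 1.0 to 1.45; friction (0.06 Nm) holds it. With the pawl down it turns forward only: the pawl drops behind a tooth about 0.06 before each multiple of 0.393 and bars the way back past there. Third well at the gate: 0.785.
- pawl (a joint): Angle of the pawl, rad: 0 = down in a notch between teeth; grows as it swings off the wheel (anticlockwise from above). Only its weight holds it down; riding over a tooth it rises to about 0.10. At 1.05 it points straight up the slope; beyond that it falls over to a stop at 1.65 and stays, clear of the wheel.
- pawl_pivot (a point): Fixed point on the pawl's pivot, to the left of the wheel (seen from the panel's lower edge), 50 mm above the panel; axes as wheel_axis (z = pivot axis). The pawl is a 68 mm steel arm, 8 mm wide, lying 19 to 27 mm above the panel.
- pawl_post (a point): Where to pinch or push the black post on the pawl's arm: a 10 mm round rod square to the panel, top 60 mm off it (point 10 mm below the top). z along the post. It moves on a 30 mm circle about pawl_pivot; at pawl = 0 it lies from the pivot in direction (0.5, -0.866) of pawl_pivot's x, y, turning anticlockwise as the angle grows. The round post turns easily between fingers.
- jar_mid (a point): Half-way up a loose clear jar with steel lid, 56 mm across, 75 mm high, on the table at the right of the stand.
- tin_mid (a point): Half-way up a loose tin, 52 mm across, 90 mm high, on the table at the left of the stand.
- wrench_mid (a point): A loose 150 mm steel wrench lying on the table before the stand; the point is at its middle, 5 mm up.

How it is judged:
By the outcome, as a careful person would: the job done as asked, in the order asked, and still so for the second after the job is handed in, with the robot touching nothing.
It also fails if it takes over 69 s, if anything falls off the work surface, if the arm or the gripper's body presses on something with over 40 N, if the wrist force passes 120 N, or if a joint passes its speed limit or range.

## Working session

There is one attempt and no reset: what is moved stays moved. The work goes in short steps, Python scripts to look and compute and a shell command to move; the robot and the scene stay as the last step left them, time stands still between calls to the robot, and variables do not carry over. Pictures are saved under pics/ and viewed, at most 10 in all, crops included, and the job is handed in when it is done.

```bash
mkdir -p pics; ls; python3 - <<'E'
from station import env,cams,order,spotter
import cv2,numpy as np
ims=[]
for n in("scene","top"):
    c=cams.camera(n);cv2.imwrite(f"pics/{n}0.png",c["frame"])
    print(n,{k:np.round(v,4).tolist() for k,v in c.items() if k!="frame"})
    for t in["wheel","knob_grip","pawl","pawl_post","jar_mid","tin_mid","wrench_mid"]:
        for r in spotter.regions_of(t,n)[:2]:
            m=r["mask"];ys,xs=np.nonzero(m);print(t,round(r["conf"],2),r["bbox"],round(xs.mean(),1),round(ys.mean(),1),len(xs))
print(env.get_obs())
E
```

```text
pics
scene {'vfov': 42.0052, 'cx': 321.448, 'cy': 187.461, 'rvec': [1.9134, 1.4821, -0.6183], 'tvec': [-221.0774, -229.0023, 1405.6981]}
wheel 0.88 [252.5, 210.2, 306.4, 259.4] 279.3 236.8 1660
wheel 0.36 [253.1, 206.7, 361.3, 273.8] 291.9 233.3 2367
knob_grip 0.78 [254.6, 212.5, 305.9, 257.5] 279.9 236.8 1695
knob_grip 0.35 [306.7, 204.9, 336.0, 244.3] 320.3 223.6 435
pawl 0.83 [307.3, 207.0, 337.0, 245.7] 320.8 223.3 451
pawl_post 0.92 [305.1, 203.1, 335.7, 245.0] 320.7 223.7 437
pawl_post 0.18 [255.0, 207.4, 364.1, 273.2] 290.9 233.9 2301
jar_mid 0.89 [181.8, 266.8, 221.4, 315.5] 200.4 289.5 1348
tin_mid 0.98 [382.1, 216.4, 416.5, 263.3] 398.2 237.9 1210
wrench_mid 0.68 [249.6, 190.0, 267.7, 233.4] 259.4 207.4 374
top {'vfov': 52.0436, 'cx': 314.0863, 'cy': 194.3315, 'rvec': [2.1168, -2.1382, 0.2191], 'tvec': [62.9821, 540.8161, 937.4131]}
knob_grip 0.93 [318.5, 141.4, 363.8, 186.6] 341.7 161.1 1319
pawl 0.45 [294.1, 147.0, 325.9, 172.7] 310.8 162.3 197
pawl 0.26 [296.3, 143.3, 369.2, 192.0] 338.6 161.7 1465
pawl_post 0.53 [293.6, 149.3, 326.2, 173.7] 310.6 162.5 206
pawl_post 0.4
[... 297 characters left out ...]
, 'q': array([ 1.15350432e+00,  4.93621986e-01,  1.34548830e+00,  8.91086117e-06,
        1.30249756e+00, -9.55030193e-02]), 'dq': array([ 1.42827369e-04,  3.81154415e-04,  6.70386382e-04,  1.38453568e-03,
       -5.61498890e-05,  5.84706833e-04]), 'effort': array([ 5.47899199e-04, -8.78644109e+01, -3.82209742e+01,  7.07959989e-02,
        4.45908133e-02, -6.89762896e-05]), 'tool_pos': array([197.66438747, 592.92822734, 224.90525746]), 'tcp_rot': array([ 1.60202379e-01,  9.87084190e-01, -6.25962859e-06, -6.08227763e-06]), 'contact_force': array([0.34640633, 0.31165453, 0.3993379 ]), 'moment': array([0.02071907, 0.01744206, 0.03198966]), 'grasp_force': 0.0, 'gripper_width': 91.19120151580725}
```

```bash
python3 - <<'E'
import cv2
a=cv2.imread("pics/scene0.png")[165:325,170:430];b=cv2.imread("pics/top0.png")[110:290,220:430]
a=cv2.resize(a,None,fx=3,fy=3,interpolation=cv2.INTER_CUBIC);b=cv2.resize(b,None,fx=3,fy=3,interpolation=cv2.INTER_CUBIC)
cv2.imwrite("pics/a.png",a);cv2.imwrite("pics/b.png",b)
E
```

```text
(no output)
```

View pics/a.png

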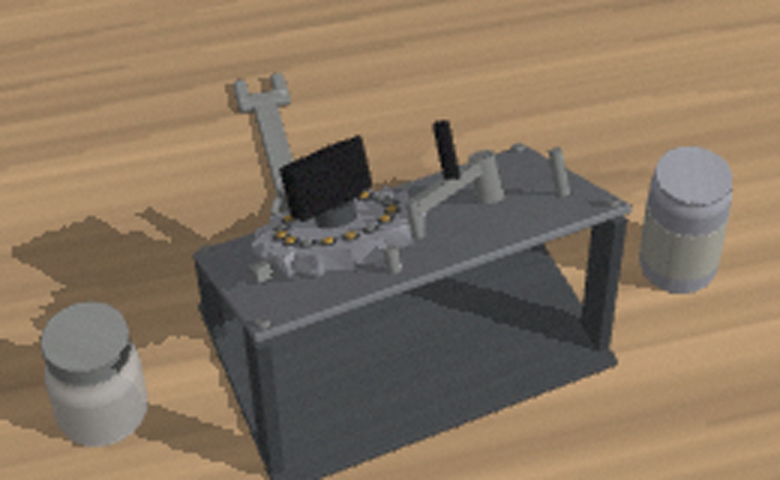

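View pics/b.png

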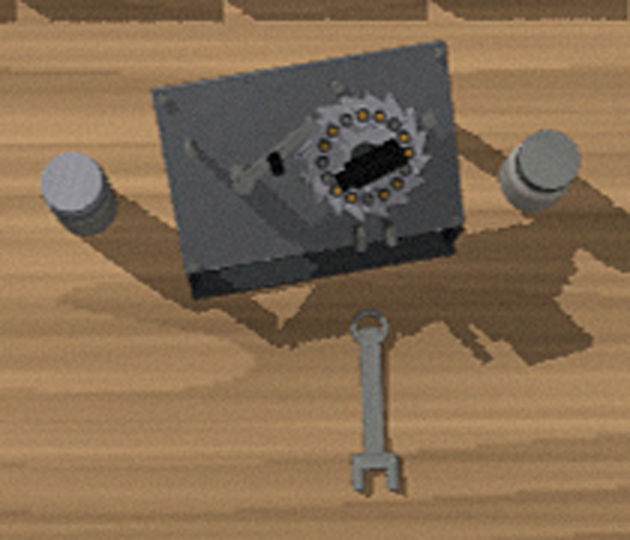

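The pictures show the wheel on the right of the panel, with the lower edge towards the robot. The knob's nose points left and slightly down, at about 1.2 rad. The pawl lies to its left and rests on the wheel. The wrench lies before the stand, with the tin to the left and the jar to the right. Next I fit the stand's pose from the corner pixels.

```bash
cat > h.py <<'E'
from station import env,cams,order,spotter
import cv2,numpy as np
from scipy.optimize import least_squares
from scipy.spatial.transform import Rotation as R
def axes(yaw):  # wheel_axis frame: x up slope, y left, z shaft
    return R.from_euler('z',yaw).as_matrix()@R.from_euler('y',-30,degrees=True).as_matrix()
def proj(c,P):
    P=np.atleast_2d(P).astype(float); f=200/np.tan(np.radians(c["vfov"])/2)
    X=P@cv2.Rodrigues(np.array(c["rvec"],float))[0].T+np.array(c["tvec"])
    if c.get("fish"):
        r=np.hypot(X[:,0],X[:,1]);th=np.arctan2(r,X[:,2]);k=f*th/np.maximum(r,1e-9)
        return np.c_[c["cx"]+k*X[:,0],c["cy"]+k*X[:,1]]
    return np.c_[c["cx"]+f*X[:,0]/X[:,2],c["cy"]+f*X[:,1]/X[:,2]]
S={'vfov':42.0052,'cx':321.448,'cy':187.461,'rvec':[1.9134,1.4821,-0.6183],'tvec':[-221.0774,-229.0023,1405.6981]}
T={'vfov':52.0436,'cx':314.0863,'cy':194.3315,'rvec':[2.1168,-2.1382,0.2191],'tvec':[62.9821,540.8161,937.4131]}
E
cat > fit.py <<'E'
from h import *
s=lambda *p:np.array(p)/3+[170,165]
b=lambda *p:np.array(p)/3+[220,110]
def pts(v):
    x,y,z,yaw,W,L,th,px,py,hp,pa=v
    c,n=np.cos,np.sin
    kd=np.array([-c(th),n(th),0])
    post=np.array([px+30*c(-np.pi/3+pa),py+30*n(-np.pi/3+pa),10])
    M=np.array([[L-150,226,-50],[L-150,226-W,-50],[-150,226,-50],[-150,226-W,-50],[px,py,hp],post,kd*28+[0,0,10],-kd*26+[0,0,10]])
    return M@axes(yaw).T+[x,y,z]
ob=b([152,90],[444,41],[190,272],[465,228],[240,178],[275,157],[333,183],[404,148])
os=s([630,207],[258,333],[522,146],[195,257],[485,157],[441,123],[363,139],[283,172])
def res(v):
    P=pts(v); return np.r_[(proj(T,P)-ob).ravel(),(proj(S,P)-os).ravel(),[(v[10]-.03)/.05]]
r=least_squares(res,[550,-50,150,0.15,300,200,1.2,0,90,-20,0],loss='soft_l1',x_scale=[100,100,100,.1,100,100,.3,50,50,20,.1])
print(np.round(r.x,3),r.cost);print(np.round(r.fun[:-1].reshape(-1,2),1).tolist())
E
python3 fit.py
```

```text
[ 5.96935e+02 -9.49700e+00  1.48334e+02  1.16000e-01  2.89277e+02
  2.14869e+02  1.27200e+00 -9.54200e+00  9.97100e+01 -1.51180e+01
  2.20000e-02] 216.6715253882271
[[-30.7, -0.2], [-1.3, 1.2], [-28.9, 26.2], [-2.9, 26.0], [0.1, -0.5], [-0.2, 1.3], [2.6, -3.7], [1.7, -1.9], [36.7, -5.9], [-0.8, 0.6], [22.4, -13.0], [-2.6, -13.1], [-0.6, -0.0], [0.9, 3.8], [-1.3, 3.5], [-1.4, 2.8]]
```

```bash
sed -i 's/\[L-150,226,-50\],\[L-150,226-W,-50\],\[-150,226,-50\],\[-150,226-W,-50\]/[L,W,-50],[L,W-226,-50],[L-150,W,-50],[L-150,W-226,-50]/; s/0.15,300,200/0.15,130,75/' fit.py; python3 fit.py
```

```text
[ 5.90481e+02 -5.21900e+00  1.48314e+02  1.68000e-01  1.50367e+02
  7.01130e+01  1.28900e+00 -1.60000e-02  9.44040e+01 -2.04530e+01
  2.40000e-02] 9.198596309659141
[[-1.0, -0.1], [-0.0, -0.3], [-2.0, 1.0], [-0.5, -0.7], [0.1, -0.6], [-0.1, 1.2], [1.0, -0.5], [-0.2, 0.6], [-0.1, -0.4], [-2.3, 1.3], [0.2, -0.4], [-1.5, -1.5], [-0.5, -0.0], [0.8, 1.4], [-0.1, 0.1], [0.6, 0.1]]
```

The fit is good to about 2 px, so the stand's pose is known. The pin beside the pawl pivot's left is the pawl's stop. Next I work out the approach.

```bash
cat >> h.py <<'E'
C=np.array([590.5,-5.2,148.3]); YAW=.168; PIV=np.array([0,94.4,0])
def setpose(c,yaw): 
    global C,YAW; C=np.array(c,float);YAW=yaw
def go(p,a,ref=None):
    """panel-frame TCP point p, closing line at angle a deg (from xs towards ys) -> shift, rotvec deg from current pose"""
    A=axes(YAW); a=np.radians(a)
    y=np.cos(a)*A[:,0]+np.sin(a)*A[:,1]; z=-A[:,2]; M=np.c_[np.cross(y,z),y,z]
    o=env.get_obs() if ref is None else None
    p0,q0=(o["tool_pos"],R.from_quat(o["tcp_rot"])) if o else ref
    t=C+A@np.array(p,float); r=(R.from_matrix(M)*q0.inv()).as_rotvec(degrees=True)
    print(np.round(t,1),"shift",np.round(t-p0,1),"rot",np.round(r,1))
def post(pa,h=-4): return PIV+[30*np.cos(pa-np.pi/3),30*np.sin(pa-np.pi/3),h]
E
python3 - <<'E'
from h import *
go(post(.02,76),0); go(post(.02,-4),0); print(axes(YAW).round(4))
A=axes(YAW)
# pin near (30,38) from pivot: base & height from the two pictures
def res(v):
    P=C+np.array([PIV+[v[0],v[1],v[2]]])@A.T
    return np.r_[(proj(T,P)[0]-(np.array([188,146])/3+[220,110])),(proj(S,P)[0]-(np.array([556,151])/3+[170,165]))]
r=least_squares(res,[30,38,-20]);print("pin top",r.x.round(1),r.fun.round(1))
E
```

```text
[554.8  58.4 221.9] shift [ 357.1 -534.5   -3. ] rot [ 20.5 -23.9 -60.5]
[594.2  65.1 152.6] shift [ 396.6 -527.8  -72.3] rot [ 20.5 -23.9 -60.5]
[[ 0.8538 -0.1672 -0.493 ]
 [ 0.1448  0.9859 -0.0836]
 [ 0.5     0.      0.866 ]]
pin top [ 29.7  34.2 -19.9] [ 0.  0.  0. -0.]
```

```bash
python3 -m jog '[[-1,30,-45,30,1.7,-2,-5],[-1,60,-90,60,3.4,-4,-10],[-1,90,-135,65,5.1,-6,-15],[-1,120,-180,65,6.8,-8,-20],[-1,150,-225,65,8.5,-10,-25],[-1,180,-270,65,10.2,-12,-30],[-1,210,-315,65,12,-14,-35.5],[-1,240,-360,65,13.7,-16,-40.5],[-1,270,-405,65,15.4,-18,-45.5],[-1,300,-450,65,17.1,-20,-50.5],[-1,330,-495,65,18.8,-22,-55.5],[-1,345,-515,65,20.5,-23.9,-60.5]]'
python3 - <<'E'
from h import *
c=cams.camera("wrist");cv2.imwrite("pics/w1.png",c["frame"])
print({k:np.round(v,4).tolist() for k,v in c.items() if k!="frame"})
for t in["wheel","knob_grip","pawl","pawl_post"]:
    for r in spotter.regions_of(t,"wrist")[:2]:
        ys,xs=np.nonzero(r["mask"]);print(t,round(r["conf"],2),r["bbox"],xs.mean().round(1),ys.mean().round(1),len(xs))
c["fish"]=1;A=axes(YAW)
for n,p in dict(axis0=[0,0,-32],postop=post(.02,10),pivot=PIV+[0,0,-20],c1=[70,150,-50],c2=[70,-76,-50],c3=[-80,150,-50],c4=[-80,-76,-50],nose=[-7.8,26.9,10],tail=[7.2,-25,10]).items(): print(n,proj(c,C+A@np.array(p,float)).round(1))
go(post(.02,76),0)
E
```

```text
time_s: 2.3
tool_pos: [544.0, 75.4, 290.2]
tcp_rot: [0.625, 0.736, 0.198, 0.168]
contact_force: [0.1, 0.9, -0.4]
gripper_width: 91.2
grasp_force: 0.0
{'vfov': 65.7065, 'cx': 317.9559, 'cy': 198.7301, 'rvec': [-2.7849, -0.1145, -0.7806], 'tvec': [-619.5923, 27.4952, 150.6707]}
wheel 0.66 [244.1, 213.9, 323.1, 281.5] 280.4 250.1 4039
knob_grip 0.82 [241.9, 212.7, 321.8, 286.0] 280.6 250.2 4231
pawl 0.92 [265.2, 168.4, 307.5, 228.9] 285.4 197.5 826
pawl_post 0.96 [264.5, 169.5, 309.7, 230.5] 285.6 198.1 737
axis0 [[283.1 253.8]]
postop [[291.2 212. ]]
pivot [[278.3 179.8]]
c1 [[342.5 125.1]]
c2 [[338.7 296.5]]
c3 [[212.5 128.3]]
c4 [[230.8 294.5]]
nose [[270.5 249.5]]
tail [[287.  290.6]]
[554.8  58.4 221.9] shift [ 12.6 -20.  -68. ] rot [ 0.  -0.  -0.1]
```

View pics/w1.png

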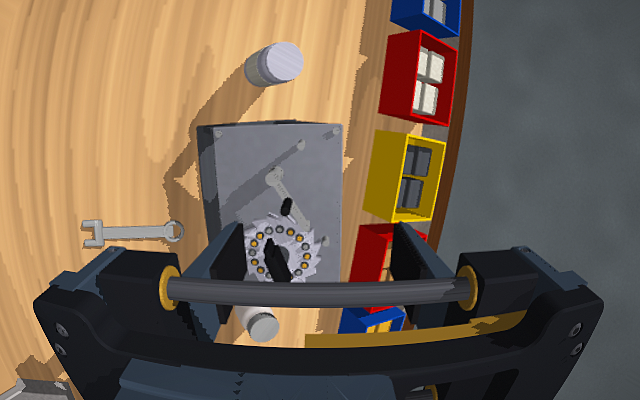

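The wrist view shows the post top at about (287,202) and the pivot at (273,175), a few mm off the prediction. I'll pick points on a zoomed crop and refit.

```bash
python3 - <<'E'
import cv2
a=cv2.imread("pics/w1.png")[110:290,200:350]
cv2.imwrite("pics/w1c.png",cv2.resize(a,None,fx=3.3333,fy=3.3333,interpolation=cv2.INTER_CUBIC))
E
```

```text
(no output)
```

View pics/w1c.png

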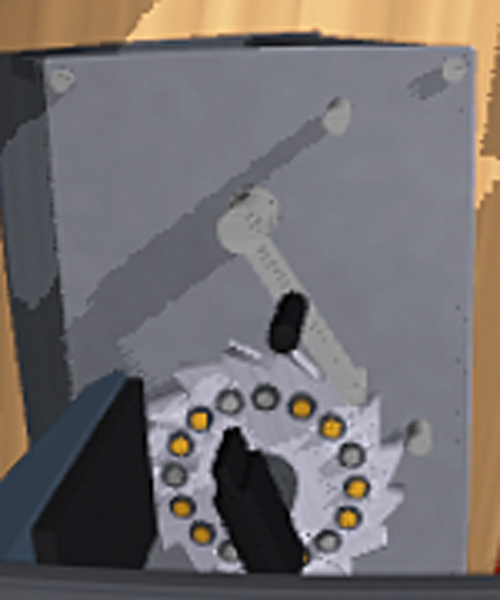

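```bash
cat > fit2.py <<'E'
from h import *
exec(open('fit.py').read().split("r=least")[0])
W={'vfov':65.7065,'cx':317.9559,'cy':198.7301,'rvec':[-2.7849,-0.1145,-0.7806],'tvec':[-619.5923,27.4952,150.6707],'fish':1}
w=lambda *p:np.array(p)/3.3333+[200,110]
ow=w([473,47],[45,58],[241,228],[285,336],[234,432],[266,479])
def res2(v):
    P=pts(v); A=axes(v[3]); k=np.array(v[:3])+A@[0,0,-32.]
    Pw=np.vstack([P[[0,2,4,5,6]],k])
    return np.r_[(proj(T,P)-ob).ravel(),(proj(S,P)-os).ravel(),(proj(T,k)-b([367,156])).ravel(),(proj(W,Pw)-ow).ravel()*1.0,[(v[10]-.03)/.05]]
r=least_squares(res2,[590,-5,148,0.168,150,70,1.29,0,94,-20,0.02],loss='soft_l1',x_scale=[100,100,100,.1,100,100,.3,50,50,20,.1])
print(np.round(r.x,3),r.cost);print(np.round(r.fun[:-1].reshape(-1,2),1).tolist())
E
python3 fit2.py
```

```text
[ 5.88167e+02 -5.02400e+00  1.45919e+02  1.67000e-01  1.50215e+02
  7.29470e+01  1.37400e+00 -2.63200e+00  9.48120e+01 -2.15790e+01
  2.70000e-02] 23.434810343739414
[[-1.2, -0.1], [-0.3, -0.2], [-2.2, 1.0], [-0.8, -0.7], [-0.0, 1.7], [-0.2, 3.7], [0.5, -0.1], [-0.1, 2.8], [0.1, 0.0], [-2.0, 1.7], [0.4, -0.1], [-1.2, -1.1], [-1.1, 0.2], [0.2, 1.1], [0.5, 0.3], [-0.1, -0.2], [-2.0, -0.3], [0.4, 0.3], [-0.8, 0.1], [0.9, -0.0], [0.1, -0.1], [-0.4, 8.5], [0.8, -0.7]]
```

```bash
sed -i 's/,\[234,432\]//; s/0,2,4,5,6/0,2,4,5/' fit2.py; python3 fit2.py
```

```text
[ 5.88155e+02 -5.64300e+00  1.46070e+02  1.68000e-01  1.50820e+02
  7.30280e+01  1.32200e+00 -2.59900e+00  9.54400e+01 -2.17620e+01
  2.70000e-02] 15.08726261558923
[[-1.2, -0.1], [-0.3, -0.2], [-2.2, 1.0], [-0.7, -0.7], [-0.0, 1.7], [-0.2, 3.7], [1.0, 0.5], [0.0, 2.3], [0.1, -0.1], [-2.0, 1.6], [0.4, -0.1], [-1.2, -1.2], [-1.0, 0.2], [0.2, 0.9], [-0.3, 0.1], [-0.0, -0.1], [-1.7, -0.3], [0.4, 0.3], [-0.8, 0.1], [0.9, -0.1], [0.1, -0.1], [0.8, -0.2]]
```

```bash
sed -i 's/\[240,178\],\[275,157\],\[333,183\],\[404,148\]/[240,183],[276,168],[336,186],[406,154]/' fit.py; python3 fit2.py
```

```text
[ 5.87614e+02 -6.03400e+00  1.45721e+02  1.68000e-01  1.51110e+02
  7.37450e+01  1.31100e+00 -2.32400e+00  9.57420e+01 -2.17200e+01
  2.90000e-02] 9.264413600863467
[[-1.2, -0.1], [-0.3, -0.3], [-2.2, 1.0], [-0.7, -0.7], [-0.0, 0.2], [-0.6, 0.2], [0.2, -0.1], [-0.5, 0.4], [0.1, -0.1], [-1.9, 1.6], [0.4, -0.1], [-1.2, -1.2], [-1.1, 0.1], [0.2, 0.9], [-0.7, 0.1], [-0.2, -0.1], [-1.5, -0.1], [0.4, 0.3], [-0.9, 0.2], [0.5, -0.0], [-0.3, -0.1], [0.2, 0.1]]
```

```bash
cat >> h.py <<'E'
C=np.array([587.6,-6.0,145.7]); PIV=np.array([-2.0,95.7,0])
E
python3 - <<'E'
from h import *
go(post(.03,60),0); go(post(.03,-3),0)
p0=post(.03); 
for a in np.arange(.03,1.64,.15): print(round(a,2),(axes(YAW)@(post(a)-p0)).round(1))
E
```

```text
[558.   60.2 204.5] shift [ 15.9 -18.3 -85.4] rot [ 0.  -0.  -0.1]
[589.1  65.4 150. ] shift [  46.9  -13.  -139.9] rot [ 0.  -0.  -0.1]
0.03 [0. 0. 0.]
0.18 [2.7 3.1 1.8]
0.33 [4.9 6.7 3.4]
0.48 [ 6.6 10.6  4.8]
0.63 [ 7.7 14.9  5.8]
0.78 [ 8.3 19.3  6.6]
0.93 [ 8.3 23.7  7. ]
1.08 [ 7.7 28.2  7.1]
1.23 [ 6.5 32.5  6.9]
1.38 [ 4.8 36.6  6.3]
1.53 [ 2.6 40.5  5.4]
```

```bash
python3 -m jog '[[-1,16,-18,-40,0,0,0],[-1,16,-18,-85,0,0,0],[-1,31,-16,-112,0,0,0],[-1,43,-14,-133,0,0,0],[-1,47,-13,-140,0,0,0],[-0.3,47,-13,-140,0,0,0],[-0.3,47,-13,-140,0,0,0],[1,47,-13,-140,0,0,0],[1,47,-13,-140,0,0,0],[1,47,-13,-140,0,0,0],[1,47,-13,-140,0,0,0]]'
```

```text
time_s: 3.92
tool_pos: [589.7, 64.9, 150.0]
tcp_rot: [0.624, 0.738, 0.198, 0.167]
contact_force: [-0.6, 0.7, -0.3]
gripper_width: 34.0
grasp_force: 0.0
```

```bash
python3 -m jog '[[1,0,0,0,0,0,0],[1,0,0,0,0,0,0],[1,0,0,0,0,0,0],[1,0,0,0,0,0,0],[1,0,0,0,0,0,0],[1,0,0,0,0,0,0]]'
```

```text
time_s: 4.68
tool_pos: [589.6, 64.9, 149.9]
tcp_rot: [0.624, 0.738, 0.198, 0.167]
contact_force: [-0.8, 0.7, -0.2]
gripper_width: 9.3
grasp_force: 30.0
```

```bash
python3 -m jog '[[1,2.7,3.1,1.8,0,0,0],[1,4.9,6.7,3.4,0,0,0],[1,6.6,10.6,4.8,0,0,0],[1,7.7,14.9,5.8,0,0,0],[1,8.3,19.3,6.6,0,0,0],[1,8.3,23.7,7,0,0,0],[1,7.7,28.2,7.1,0,0,0],[1,6.5,32.5,6.9,0,0,0],[1,4.8,36.6,6.3,0,0,0],[1,2.6,40.5,5.4,0,0,0],[1,2.6,40.5,5.4,0,0,0]]'
python3 - <<'E'
from h import *
c=cams.camera("wrist");cv2.imwrite("pics/w2.png",c["frame"][60:330,150:450])
E
```

```text
time_s: 6.05
tool_pos: [594.2, 106.0, 156.6]
tcp_rot: [0.623, 0.737, 0.199, 0.168]
contact_force: [9.3, 2.0, 1.5]
gripper_width: 8.9
grasp_force: 30.0
```

View pics/w2.png

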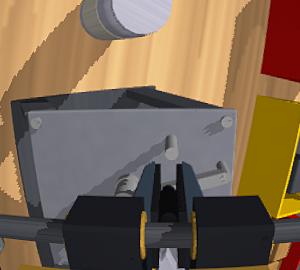

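The post is held and the arm now points up the slope, past vertical. I release it and back off.

```bash
python3 -m jog '[[-0.4,0,0,0,0,0,0],[-0.4,0,0,0,0,0,0],[-0.4,0,0,0,0,0,0],[-0.4,0,0,0,0,0,0],[-0.4,-10,-2,17,0,0,0],[-0.4,-30,-5,52,0,0,0],[-0.4,-45,-60,80,0,0,0],[-0.4,-45,-60,80,0,0,0]]'
python3 - <<'E'
from h import *
c=cams.camera("wrist");cv2.imwrite("pics/w3.png",c["frame"][60:330,150:450])
c2=cams.camera("top");cv2.imwrite("pics/t3.png",c2["frame"])
A=axes(YAW);c["fish"]=1
print(proj(c,C+A@post(1.65,10))-[150,60])
TH=np.degrees(1.31)
for h in(70,-6): go([0,0,h],90-TH)
kd=np.array([-np.cos(1.31),np.sin(1.31),0])
go(-4*kd+[0,0,-6],90-TH)
E
```

```text
time_s: 7.1
tool_pos: [547.6, 42.7, 237.5]
tcp_rot: [0.624, 0.736, 0.198, 0.169]
contact_force: [1.1, 0.8, -0.0]
gripper_width: 63.4
grasp_force: 0.0
[[173.70106803  79.57187839]]
[553.1 -11.9 206.3] shift [  5.8 -56.6 -29.2] rot [-7.4 -1.2 13.1]
[590.6  -5.5 140.5] shift [ 43.3 -50.3 -95. ] rot [-7.4 -1.2 13.1]
[592.1  -9.2 141. ] shift [ 44.8 -54.  -94.5] rot [-7.4 -1.2 13.1]
```

View pics/w3.png

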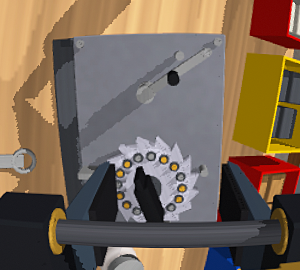

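The pawl rests on its stop, with the post at crop pixel (173,78) where the model predicts it. I move to the knob and grip it.

```bash
python3 -m jog '[[-0.4,3,-30,-15,-3.7,-0.6,6.5],[-0.4,6,-56.6,-29,-7.4,-1.2,13.1],[-0.4,18,-54.5,-50,-7.4,-1.2,13.1],[-0.4,30,-52.5,-72,-7.4,-1.2,13.1],[-0.4,40,-51,-89,-7.4,-1.2,13.1],[-0.4,43.3,-50.3,-95,-7.4,-1.2,13.1],[0.2,43.3,-50.3,-95,-7.4,-1.2,13.1],[1,43.3,-50.3,-95,-7.4,-1.2,13.1],[1,43.3,-50.3,-95,-7.4,-1.2,13.1],[1,43.3,-50.3,-95,-7.4,-1.2,13.1],[1,43.3,-50.3,-95,-7.4,-1.2,13.1],[1,43.3,-50.3,-95,-7.4,-1.2,13.1]]'
python3 -m jog '[[1,0,0,0,0,0,0],[1,0,0,0,0,0,0],[1,0,0,0,0,0,0]]'
python3 - <<'E'
from h import *
o=env.get_obs();print(o["moment"],o["contact_force"],o["q"])
A=axes(YAW)
print(A.T@(o["tool_pos"]-C),A.T@R.from_quat(o["tcp_rot"]).as_matrix()[:,1])
for d in (8,16,24,32,40,48,56,64,72,75,78): print(d,(d*A[:,2]).round(1))
E
```

```text
time_s: 8.7
tool_pos: [590.6, -4.9, 140.5]
tcp_rot: [0.521, 0.813, 0.174, 0.191]
contact_force: [-2.3, -0.3, 4.0]
gripper_width: 13.8
grasp_force: 29.9
time_s: 9.07
tool_pos: [590.6, -5.0, 140.5]
tcp_rot: [0.521, 0.813, 0.174, 0.191]
contact_force: [-3.4, -1.5, 5.8]
gripper_width: 13.9
grasp_force: 30.0
[-0.15722359  0.19919562 -0.03769536] [-3.41021879 -1.51331359  5.76961903] [-0.22076384  0.42714401  1.97387803  0.6621482   0.31410738 -1.24172108]
[ 0.13285643  0.52970536 -6.07863014] [ 9.65697873e-01  2.59667803e-01 -4.99300832e-04]
8 [-3.9 -0.7  6.9]
16 [-7.9 -1.3 13.9]
24 [-11.8  -2.   20.8]
32 [-15.8  -2.7  27.7]
40 [-19.7  -3.3  34.6]
48 [-23.7  -4.   41.6]
56 [-27.6  -4.7  48.5]
64 [-31.5  -5.4  55.4]
72 [-35.5  -6.   62.4]
75 [-37.   -6.3  65. ]
78 [-38.5  -6.5  67.5]
```

```bash
python3 -m jog '[[1,0,0,0,-3.9,-0.7,6.9],[1,0,0,0,-7.9,-1.3,13.9],[1,0,0,0,-11.8,-2,20.8],[1,0,0,0,-15.8,-2.7,27.7],[1,0,0,0,-19.7,-3.3,34.6],[1,0,0,0,-23.7,-4,41.6],[1,0,0,0,-27.6,-4.7,48.5],[1,0,0,0,-31.5,-5.4,55.4],[1,0,0,0,-33.5,-5.7,58.9],[1,0,0,0,-33.5,-5.7,58.9],[1,0,0,0,-33.5,-5.7,58.9]]'
cat > st.py <<'E'
from h import *
o=env.get_obs();A=axes(YAW)
v=A.T@R.from_quat(o["tcp_rot"]).as_matrix()[:,1]
print("pos",(A.T@(o["tool_pos"]-C)).round(1),"theta",round(np.pi/2-np.arctan2(v[1],v[0]),3),"M_panel",(A.T@o["moment"]).round(2),"F",(A.T@o["contact_force"]).round(1),"w",round(o["gripper_width"],1),"q",o["q"].round(2),o["time_s"])
E
python3 st.py
```

```text
time_s: 10.45
tool_pos: [590.5, -5.1, 140.4]
tcp_rot: [-0.022, 0.966, 0.037, 0.256]
contact_force: [-3.9, -2.4, 5.8]
gripper_width: 13.7
grasp_force: 30.0
pos [ 0.   0.4 -6.1] theta 0.121 M_panel [-0.16  0.36  0.04] F [-0.8 -1.7  7.1] w 13.7 q [-0.22  0.43  1.97  0.66  0.31 -2.42] 10.45
```

```bash
python3 -m jog '[[1,0,0,0,-1,-0.2,1.7],[1,0,0,0,-2,-0.3,3.5],[1,0,0,0,-2.5,-0.4,4.3],[1,0,0,0,-2.5,-0.4,4.3]]' >/dev/null; python3 st.py
python3 -m jog '[[1,0,0,0,-0.5,-0.1,0.9],[1,0,0,0,-1,-0.2,1.7],[1,0,0,0,-1,-0.2,1.7]]'>/dev/null; python3 st.py
python3 -m jog '[[1,0,0,0,-0.5,-0.1,0.9],[1,0,0,0,-0.5,-0.1,0.9]]'>/dev/null; python3 st.py
```

```text
pos [ 0.   0.5 -6.1] theta 0.034 M_panel [-0.14  0.24  0.04] F [-0.4 -2.2  6.1] w 13.8 q [-0.22  0.43  1.97  0.66  0.31 -2.51] 10.95
pos [ 0.   0.5 -6.1] theta -0.0 M_panel [-0.06  0.39 -0.04] F [-1.2 -1.4  6.9] w 13.9 q [-0.22  0.43  1.97  0.66  0.31 -2.54] 11.325
pos [ 0.   0.4 -6.1] theta -0.017 M_panel [-0.14  0.41 -1.02] F [-1.1 -2.   6.7] w 14.3 q [-0.22  0.43  1.97  0.66  0.31 -2.56] 11.575
```

The stop has been reached: the moment jumped to -1 Nm at theta ≈ 0. I release the knob and go back to the post.

```bash
python3 -m jog '[[-0.4,0,0,0,0.3,0.1,-0.5],[-0.4,0,0,0,0.3,0.1,-0.5],[-0.4,0,0,0,0.3,0.1,-0.5],[-0.4,0,0,0,0.3,0.1,-0.5],[-0.4,-12,-2,22,0,0,0],[-0.4,-30,-5,52,0,0,0],[-0.4,-30,-5,52,4.9,0.8,-8.7],[-0.4,-30,-5,52,9.9,1.7,-17.3],[-0.4,-30,-5,52,9.9,1.7,-17.3]]' ; python3 st.py
python3 - <<'E'
from h import *
go(post(1.65,50),0);go(post(1.65,-4),0);go(post(1.65,-4),60)
p0=post(1.65)
for a in list(np.arange(1.65,.05,-.16))+[.03,0]: print(round(a,2),(axes(YAW)@(post(a)-p0)).round(1))
E
```

```text
time_s: 12.7
tool_pos: [560.6, -9.9, 192.4]
tcp_rot: [0.078, 0.963, 0.063, 0.25]
contact_force: [-0.2, 0.7, -0.0]
gripper_width: 64.1
grasp_force: 0.0
pos [-0.3  0.7 54.1] theta 0.33 M_panel [ 0.06  0.34 -0.04] F [-0.1  0.7 -0. ] w 64.1 q [-0.25  0.3   1.98  0.51  0.43 -2.07] 12.7
[563.5 104.2 200.4] shift [  2.9 114.1   7.9] rot [ 35.    5.9 -61.6]
[590.1 108.7 153.6] shift [ 29.6 118.6 -38.8] rot [ 35.    5.9 -61.6]
[590.1 108.7 153.6] shift [ 29.6 118.6 -38.8] rot [ 5.5  0.9 -9.6]
1.65 [0. 0. 0.]
1.49 [ 2.7 -3.7  1.2]
1.33 [ 4.9 -7.9  2. ]
1.17 [  6.6 -12.4   2.5]
1.01 [  7.5 -17.1   2.6]
0.85 [  7.8 -21.9   2.4]
0.69 [  7.5 -26.6   1.7]
0.53 [  6.5 -31.2   0.7]
0.37 [  4.8 -35.5  -0.7]
0.21 [  2.6 -39.4  -2.3]
0.03 [ -0.5 -43.2  -4.5]
0 [ -1.1 -43.8  -4.9]
```

```bash
python3 -m jog '[[-0.4,1,20,1,5,0.8,-8.8],[-0.4,1,40,2,10,1.7,-17.6],[-0.4,2,60,4,15,2.5,-26.4],[-0.4,2,80,6,20,3.4,-35.2],[-0.4,3,100,7,25,4.2,-44],[-0.4,3,114,8,30,5.1,-52.8],[-0.4,3,114,8,35,5.9,-61.6],[-0.4,15,116,-13,35,5.9,-61.6],[-0.4,25,118,-31,35,5.9,-61.6],[-0.4,29.6,118.6,-38.8,35,5.9,-61.6],[-0.4,29.6,118.6,-38.8,35,5.9,-61.6],[0.3,29.6,118.6,-38.8,35,5.9,-61.6]]'
python3 -m jog '[[1,0,0,0,0,0,0],[1,0,0,0,0,0,0],[1,0,0,0,0,0,0],[1,0,0,0,0,0,0],[1,0,0,0,0,0,0],[1,0,0,0,0,0,0],[1,0,0,0,0,0,0],[1,0,0,0,0,0,0]]'; python3 st.py
```

```text
time_s: 14.2
tool_pos: [590.1, 108.7, 154.0]
tcp_rot: [0.623, 0.738, 0.198, 0.167]
contact_force: [0.2, -0.9, 0.5]
gripper_width: 56.3
grasp_force: 0.0
time_s: 15.2
tool_pos: [590.5, 108.8, 153.8]
tcp_rot: [0.624, 0.738, 0.198, 0.167]
contact_force: [3.4, 2.0, 1.8]
gripper_width: 9.2
grasp_force: 30.0
pos [ 23.2 112.7  -4.1] theta 1.571 M_panel [ 0.09 -0.34  0.03] F [ 4.1  1.4 -0.2] w 9.2 q [ 0.05  0.41  1.95  0.22  0.27 -0.32] 15.2
```

```bash
python3 -m jog '[[1,2.7,-3.7,1.2,0,0,0],[1,4.9,-7.9,2,0,0,0],[1,6.6,-12.4,2.5,0,0,0],[1,7.5,-17.1,2.6,0,0,0],[1,7.8,-21.9,2.4,0,0,0],[1,7.5,-26.6,1.7,0,0,0],[1,6.5,-31.2,0.7,0,0,0],[1,4.8,-35.5,-0.7,0,0,0],[1,2.6,-39.4,-2.3,0,0,0],[1,1.7,-40.8,-3,0,0,0],[1,1.7,-40.8,-3,0,0,0]]'; python3 st.py
python3 -m jog '[[-0.4,0,0,0,0,0,0],[-0.4,0,0,0,0,0,0],[-0.4,0,0,0,0,0,0],[-0.4,0,0,0,0,0,0],[-0.4,-10,-2,17,0,0,0],[-0.4,-30,-5,52,0,0,0],[-0.4,-35,-25,80,0,0,0],[-0.4,-35,-25,80,0,0,0]]'
python3 - <<'E'
from h import *
c=cams.camera("wrist");cv2.imwrite("pics/w4.png",cv2.resize(c["frame"][110:290,200:350],None,fx=3.333,fy=3.333))
c["fish"]=1
for a in (0,.03,.1,.2): print(a,((proj(c,C+axes(YAW)@post(a,10))-[200,110])*3.333).round(0))
go([0,0,60],90); go([0,0,-6],90)
E
```

```text
time_s: 16.58
tool_pos: [595.5, 66.3, 152.6]
tcp_rot: [0.624, 0.737, 0.199, 0.17]
contact_force: [15.9, -6.7, 4.5]
gripper_width: 9.0
grasp_force: 30.0
pos [20.7 70.  -3.9] theta 1.572 M_panel [-1.76 -2.3  -0.14] F [14.9 -9.3 -3.3] w 9.0 q [-0.05  0.41  1.96  0.4   0.28 -0.57] 16.575
time_s: 17.58
tool_pos: [557.4, 42.1, 232.7]
tcp_rot: [0.624, 0.737, 0.198, 0.168]
contact_force: [-0.3, -0.1, -0.1]
gripper_width: 64.1
grasp_force: 0.0
0 [[347. 274.]]
0.03 [[350. 272.]]
0.1 [[358. 267.]]
0.2 [[367. 260.]]
[558.  -11.  197.7] shift [  0.9 -53.5 -33.7] rot [-44.4  -7.5  78. ]
[590.6  -5.5 140.5] shift [ 33.5 -48.  -90.8] rot [-44.4  -7.5  78. ]
```

View pics/w4.png

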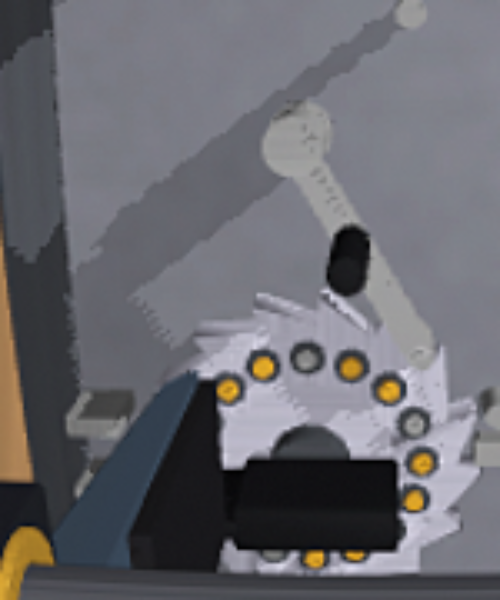

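The picture shows the post top at crop (346,274), which matches pawl = 0. The knob bar lies along the slope, so the wheel is at home. I re-grip the knob.

```bash
python3 -m jog '[[-0.4,0,-10,-4,-5,-0.8,8.7],[-0.4,0,-20,-8,-10,-1.7,17.4],[-0.4,0,-30,-14,-15,-2.5,26.1],[-0.4,0,-40,-20,-20,-3.4,34.8],[-0.4,1,-48,-26,-25,-4.2,43.5],[-0.4,1,-53.5,-33.7,-30,-5.1,52.2],[-0.4,1,-53.5,-33.7,-35,-5.9,61],[-0.4,1,-53.5,-33.7,-40,-6.8,70],[-0.4,1,-53.5,-33.7,-44.4,-7.5,78],[-0.4,1,-53.5,-33.7,-44.4,-7.5,78],[-0.4,17,-51,-62,-44.4,-7.5,78],[-0.4,28,-49,-81,-44.4,-7.5,78]]'
python3 - <<'E'
from h import *
go([0,0,-6],90)
E
```

```text
time_s: 19.12
tool_pos: [585.0, -5.8, 148.0]
tcp_rot: [-0.079, 0.963, 0.022, 0.257]
contact_force: [0.9, 0.1, -0.5]
gripper_width: 63.6
grasp_force: 0.0
[590.6  -5.5 140.5] shift [ 5.6  0.3 -7.5] rot [-0.1 -0.1  0.3]
```

```bash
python3 -m jog '[[-0.4,5.6,0.6,-9.5,0,0,0],[-0.4,5.6,0.6,-9.5,0,0,0],[0.2,5.6,0.6,-9.5,0,0,0],[0.6,5.6,0.6,-9.5,0,0,0],[1,5.6,0.6,-9.5,0,0,0],[1,5.6,0.6,-9.5,0,0,0],[1,5.6,0.6,-9.5,0,0,0],[1,5.6,0.6,-9.5,0,0,0],[1,5.6,0.6,-9.5,0,0,0],[1,5.6,0.6,-9.5,0,0,0],[1,5.6,0.6,-9.5,0,0,0]]'; python3 st.py
```

```text
time_s: 20.5
tool_pos: [590.4, -5.2, 140.1]
tcp_rot: [-0.081, 0.963, 0.021, 0.258]
contact_force: [-1.8, 5.2, 4.9]
gripper_width: 14.0
grasp_force: 30.0
pos [-0.3  0.3 -6.3] theta -0.0 M_panel [ 1.14 -0.07  0.01] F [1.6 5.4 4.7] w 14.0 q [-0.22  0.43  1.98  0.66  0.31 -2.55] 20.5
```

```bash
python3 -m jog '[[1,0,0,0,2,0.3,-3.5],[1,0,0,0,3.9,0.7,-6.9],[1,0,0,0,5.9,1,-10.4],[1,0,0,0,7.9,1.3,-13.9],[1,0,0,0,9.9,1.7,-17.3],[1,0,0,0,11.3,1.9,-19.9],[1,0,0,0,11.3,1.9,-19.9],[1,0,0,0,11.3,1.9,-19.9],[1,0,0,0,11.3,1.9,-19.9],[1,0,0,0,11.3,1.9,-19.9],[1,0,0,0,11.3,1.9,-19.9],[1,0,0,0,11.3,1.9,-19.9]]'; python3 st.py
```

```text
time_s: 22.0
tool_pos: [590.4, -5.0, 140.1]
tcp_rot: [0.112, 0.959, 0.072, 0.248]
contact_force: [-1.4, 6.3, 4.5]
gripper_width: 14.0
grasp_force: 30.0
pos [-0.3  0.5 -6.3] theta 0.4 M_panel [ 1.46 -0.24 -0.05] F [1.9 6.4 4.1] w 14.0 q [-0.22  0.43  1.98  0.66  0.31 -2.15] 22.0
```

```bash
python3 -m jog '[[1,0,0,0,2,0.3,-3.5],[1,0,0,0,3.9,0.7,-6.9],[1,0,0,0,5.9,1,-10.4],[1,0,0,0,7.9,1.3,-13.9],[1,0,0,0,9.9,1.7,-17.3],[1,0,0,0,10.9,1.9,-19.2],[1,0,0,0,10.9,1.9,-19.2],[1,0,0,0,10.9,1.9,-19.2],[1,0,0,0,10.9,1.9,-19.2],[1,0,0,0,10.9,1.9,-19.2],[1,0,0,0,10.9,1.9,-19.2],[1,0,0,0,10.9,1.9,-19.2]]'; python3 st.py
```

```text
time_s: 23.5
tool_pos: [590.5, -4.9, 140.1]
tcp_rot: [0.294, 0.92, 0.118, 0.229]
contact_force: [0.2, 9.3, 4.2]
gripper_width: 13.8
grasp_force: 30.0
pos [-0.2  0.6 -6.3] theta 0.787 M_panel [ 1.73 -0.58 -0.07] F [3.6 9.2 2.8] w 13.8 q [-0.22  0.43  1.97  0.66  0.31 -1.76] 23.5
```

Theta reads 0.787. I let go, back off along the shaft, and check.

```bash
python3 -m jog '[[-0.4,0,0,0,0,0,0],[-0.4,0,0,0,0,0,0],[-0.4,0,0,0,0,0,0],[-0.4,0,0,0,0,0,0],[-0.4,-12,-2,22,0,0,0],[-0.4,-30,-5,52,0,0,0],[-0.4,-50,-9,87,0,0,0],[-0.4,-85,-15,110,0,0,0],[-0.4,-140,-15,130,0,0,0],[-0.4,-195,-15,140,0,0,0],[-0.4,-200,-15,140,0,0,0],[-0.4,-200,-15,140,0,0,0]]'
python3 - <<'E'
from h import *
t=cams.camera("top")["frame"];s=cams.camera("scene")["frame"]
f=lambda im:cv2.resize(im,None,fx=3,fy=3,interpolation=cv2.INTER_CUBIC)[:480]
cv2.imwrite("pics/end.png",np.hstack([f(t[125:255,230:350+20]),f(s[175:305,240:366])])[:, :800])
for n in("top","scene"):
  cams.camera(n)
  for k in["jar_mid","tin_mid","wrench_mid"]:
    r=spotter.regions_of(k,n)[:1]; print(n,k,[x["bbox"] for x in r])
E
```

```text
time_s: 25.0
tool_pos: [390.8, -20.9, 280.4]
tcp_rot: [0.295, 0.92, 0.118, 0.23]
contact_force: [-0.2, -0.8, -0.5]
gripper_width: 64.1
grasp_force: 0.0
top jar_mid [[386.7, 154.8, 411.8, 178.1]]
top tin_mid [[234.1, 163.6, 260.5, 186.9]]
top wrench_mid [[336.3, 210.6, 350.4, 229.7]]
scene jar_mid [[185.6, 266.3, 219.8, 316.6]]
scene tin_mid [[382.8, 216.0, 417.5, 263.1]]
scene wrench_mid [[248.5, 188.0, 267.1, 235.0]]
```

View pics/end.png

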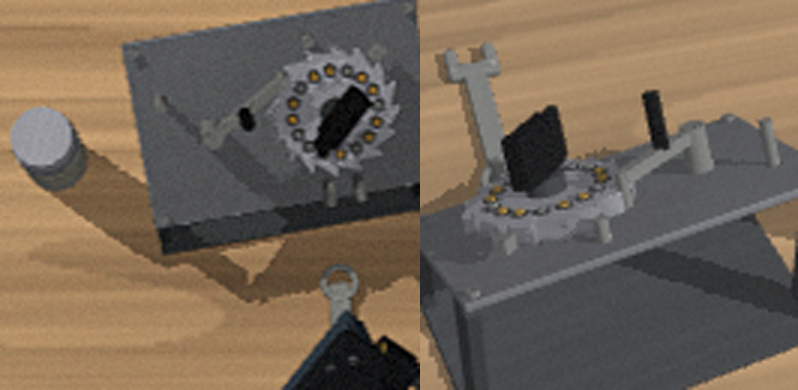

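The knob stands at about 45°, the pawl is in the teeth, and the jar, tin and wrench have not moved. The arm is clear, so I hand in.

```bash
python3 -c "
from station import order
print(order.hand_in())"
```

```text
the job is handed in; nothing more can be done
None
```

I handed the job in at about 25 s: pawl swung back, knob turned to its home stop, pawl let down, then two clicks forward with a pause at each, leaving the wheel at about 0.79 rad (third well at the gate), with the jar, tin and wrench unmoved; the hand-in gave no verdict.

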